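Load a sample cell and wind it snug into the analyser with the star wheel

TASK

Put the yellow-lidded sample cell upright into the pocket of the analyser's tray and let go of it, then wind the tray in by pushing the spokes of the star wheel one after another, until the cell sits snugly against the soft seal inside: go on past first touch until the wheel is clearly stiffer than when it ran free, but stop before it is twice as stiff. Do not force the wheel or push the tray itself, and leave the other cells, dishes, bottle and meter where they are.

Things in the scene. Friction and masses are not known exactly. Their poses are not given: they have to be found in the camera images.
- cell_mid (a point): Centre (half-way up) of the loose sample cell with the YELLOW lid: an upright aluminium block 44 mm wide (its x), 60 mm long (its y), 60 mm tall, about 0.16 kg, standing on the table at the start. Take it across the 44 mm width. Either end may face forward.
- cell_blue_mid (a point): Centre of a like cell with a BLUE lid, same size. Not wanted; leave it alone.
- cell_white_mid (a point): Centre of a like cell with a WHITE lid, same size. Not wanted; leave it alone.
- tray_pocket (a point): Centre of the black tray's pocket floor, 45 mm above the table. y = the way the tray travels into the analyser, z up. Pocket 52 mm wide (x), 68 mm long (y), for a cell with its y along this y. Rims 5 mm high, 6 mm thick at the sides, 4 mm at the front (+y); at the back (-y) a wall 30 mm high, 6 mm thick, pushes the cell.
- hood_front (a point): Fixed point at the middle of the hood's front edge, on its top, 128 mm above the table, axes as the tray pocket; 65 mm ahead (+y) of the pocket centre at tray 0. The hood is 182 mm wide; the tray and cell enter its opening, 72 mm wide, 115 mm high above the table. A 260 mm tall cabinet stands 65 mm further to +y. The springy seal is inside, out of sight.
- tray (a joint): Travel of the tray into the analyser, m; geared to the wheel, 16 mm per radian; starts at 0 to 12 mm. A cell against the pocket's back wall first touches the seal somewhere from 45 to 59 mm: the last user set it and it cannot be seen. The seal gives 4 N per mm. The cell should end pressed with about 15 N, some 4 mm past first touch (6 to 25 N is good, over 36 N breaks it).
- wheel_hub (a point): Point on the star wheel's upright axis at mid-height of its spokes, 85 mm above the table; fixed, axes as the tray pocket; 160 mm to -y of the pocket centre at tray 0. Five level steel spokes, 10 mm rods 72 degrees apart, reach 82 mm out and end in 18 mm balls (one red, four black). Hub 44 mm across, its top 16 mm above this point. Gearbox top 37 mm below it.
- guard_edge (a point): Middle of the open edge of the grey guard's roof, on its top, 117 mm above the table; axes as the tray pocket. The guard, 210 mm wide, covers the half of the wheel towards the tray, starting 22 mm to +y of the wheel's axis, so that no finger can go round there; the half towards -y is open from above.
- wheel (a joint): Star wheel angle, rad; at 0 the red spoke points along the hub's +x. Grows anticlockwise from above, winding in (open-side spokes go to +x). Starts 0 to 0.75, stays where left. Free, it takes 0.42 N m (6.5 N at 65 mm out); each N on the cell adds 0.016 N m, so stop at 0.66 N m, about 10 N at 65 mm (0.54 to 0.80 is good). When a push halts, the force sags by 0.1 N m or so. Never over 20 N.
- dish_a: Glass dish, 90 mm across, 16 mm high; origin under its centre. Leave it.
- dish_b: Glass dish like the other. Leave it.
- reagent: Amber bottle, 48 mm across, 110 mm tall; origin under its centre. Leave it.
- meter: Black hand meter lying flat, 85 x 160 x 32 mm; origin under its centre. Leave it.

How it is judged:
By the outcome, as a careful person would: the job done as asked, in the order asked, and still so for the second after the job is handed in, with the robot touching nothing.
It also fails if it takes over 72 s, if anything falls off the work surface, if the arm or the gripper's body presses on something with over 40 N, if the wrist force passes 120 N, or if a joint passes its speed limit or range.

ROBOT

A 6-joint arm with a two-finger parallel gripper is mounted at the origin on the work surface. World frame = base frame: x ahead of the robot, y to its left, z up, the work surface at z = 0. Lengths are in m, angles in degrees, forces in N, time in s.
With the tool pointing down it reaches from about 0.4 to 0.825 m from the base axis. Payload 7 kg.
Tool frame: the origin (TCP) lies midway between the tips of the shut fingers; the grasp point (between the pads) lies 19 mm behind it; z points along the fingers, y is the direction in which the jaws open and shut (so a half turn about z gives the same grasp; the last joint's range is limited). The gripper opens to 88 mm and grips with 3 to 60 N. Pads are 19 mm wide; open, the fingers measure 130 mm over their backs; the gripper's body (78 mm by 193 mm) begins 47 mm behind the grasp point.
Start: joints at [-53.852, 20.546, 0.682, 0, -70.136, -16.507], TCP at [0.227, -0.636, 0.227] pointing down, gripper open.
Joint ranges: [-176.03, 176.03], [-82.01, 121.73], [-58.28, 71.71], [-173.87, 95.51], [-174.79, -0.11], [-173.66, 173.66]. Speed limits (degrees/s): [136.94, 136.94, 172.46, 180, 180, 180].

INTERFACE

Orientations are given as a 3x3 rotation matrix whose columns are the frame's x, y, z axes.
In Python, from rig import robot gives the robot as it stands. Calls block until the motion is done:
- robot.goto(position, orientation): joint-space move of the TCP to a pose.
- robot.servo_line(position, ori=None, speed=0.15): straight line of the TCP; ori=None keeps the orientation; speed is the mean speed in m/s.
- robot.movej(angles): joint-space move.
- robot.move_gripper(opening): opening from 0.0 (shut) to 1.0 (fully open); the grip force is fixed at half the most; returns when the fingers have stopped.
- robot.dwell(seconds).
- robot.ik(position, orientation): joint angles nearest the present ones, or None.
- robot.grab_frame(name): name is "scene" or "top"; returns (picture, depth): 400x640x3 uint8, red, green, blue; 400x640 float32, m along the optical axis (not along the pixel's ray), 0 where there is no reading.
- robot.camera_info(name): a dict with "vfov" (degrees; the focal length in pixels is half the picture's height over the tangent of half this angle, whatever the lens; pixels are square), "cx", "cy" (the principal point, pixels), "view" (4x4, takes a point from world to camera coordinates). Camera axes: x right, y down, z forward; pixel columns grow to the right and rows downward; lengths in m; the calibration is good to about 2 mm. A picture is of the moment at which its call begins. camera_info takes no time and is no camera call.
A pose or a line that the arm cannot do raises robot.Unreachable and nothing moves.
- robot.job_done(): hands the job in, once; it reports no verdict.
Readings, each from a call of its own:
- robot.read_t(): time.
- robot.read_qpos(): joint angles.
- robot.read_qvel(): joint speeds.
- robot.read_effort(): joint torques, N m.
- robot.read_position(): TCP position.
- robot.read_tcp_rot(): TCP orientation.
- robot.read_force(): force on the tool from outside, world axes, zero at the start.
- robot.read_ft_torque(): the same for the moment, N m.
- robot.read_grip_width(): opening from 0.0 (shut) to 1.0 (fully open).
Only numpy, scipy, OpenCV 4.12 (cv2) and the standard library are available. Lean on these libraries where they do the work, as an engineer would, in place of code of your own. Each camera call takes 0.05 s, during which the arm holds its last target. There are 200 camera calls.

## Working session

There is one attempt and no reset: what is moved stays moved. The work goes in short steps, each a Python script; the robot and the scene stay as the last script left them, time stands still between calls to the robot, and variables do not carry over. Pictures are saved under pics/ and viewed, about 8 in all and at most 12, crops included, and the job is handed in when it is done.

```bash
mkdir -p pics
cat > h.py <<'E'
import numpy as np, cv2
from rig import robot
def cam(n):
    c=robot.camera_info(n); f=200/np.tan(np.radians(c['vfov'])/2); return f,c['cx'],c['cy'],np.array(c['view'])
def cloud(n,d):
    f,cx,cy,V=cam(n); v,u=np.mgrid[:400,:640]
    P=np.stack([(u-cx)/f*d,(v-cy)/f*d,d],-1); R=V[:3,:3]; W=(P-V[:3,3])@R
    W[d<=0]=np.nan; return W
def ray(n,u,v,z):
    f,cx,cy,V=cam(n); R=V[:3,:3]; o=-R.T@V[:3,3]; d=R.T@np.array([(u-cx)/f,(v-cy)/f,1]); return o+d*(z-o[2])/d[2]
def grab(n,tag):
    im,d=robot.grab_frame(n); cv2.imwrite(f'pics/{tag}.png',im[:,:,::-1]); np.savez(f'{tag}.npz',im=im,d=d); return im,d
E
python3 - <<'E'
from h import *
for n in ('top','scene'):
    grab(n,n+'0'); f,cx,cy,V=cam(n); print(n,f,cx,cy,V.round(3).tolist())
print(robot.read_t(),robot.read_tcp_rot())
E
```

```text
top 371.3504927656144 317.8968543711283 197.96226402345397 [[0.016, -1.0, -0.027, -0.02], [-0.996, -0.013, -0.091, 0.53], [0.091, 0.028, -0.995, 1.031], [0.0, 0.0, 0.0, 1.0]]
scene 444.7360663361302 317.78764937367237 202.3128141018524 [[-0.667, 0.745, 0.009, 0.368], [0.552, 0.502, -0.666, -0.199], [-0.5, -0.439, -0.746, 1.643], [0.0, 0.0, 0.0, 1.0]]
0.1 [[-9.41848500e-01 -3.36037149e-01 -6.61294007e-04]
 [-3.36037763e-01  9.41847494e-01  1.38573889e-03]
 [ 1.57178358e-04  1.52737585e-03 -9.99998821e-01]]
```

View pics/top0.png

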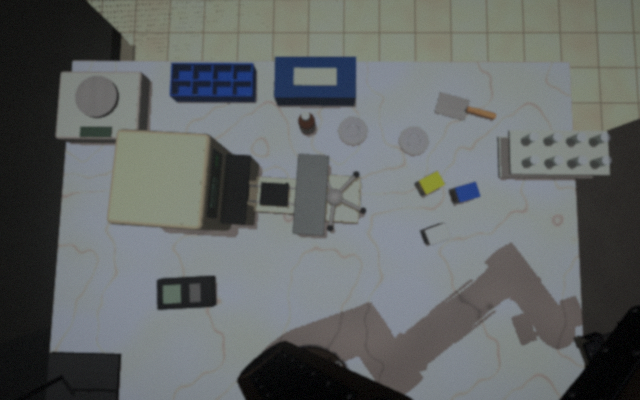

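View pics/scene0.png

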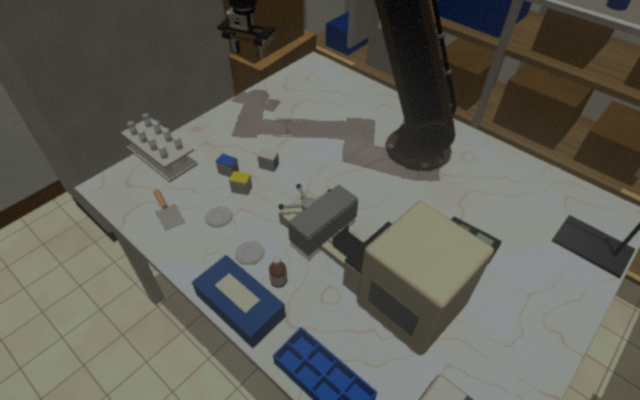

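The top view shows the yellow lid at about (431,183), blue at (465,192), white at (432,233), the pocket at about (274,194), the guard at (312,195) and the wheel hub at about (340,198). Next I'll enlarge the top view.

Run:
```python
from h import *
z=np.load('top0.npz'); im=z['im'];W=cloud('top',z['d'])
a=cv2.resize(im[140:250,225:385],None,fx=5,fy=5,interpolation=cv2.INTER_CUBIC)
cv2.imwrite('pics/c1.png',np.clip(a[:,:,::-1]*1.5,0,255).astype('uint8'))
# yellow lid
hsv=cv2.cvtColor(im,cv2.COLOR_RGB2HSV)
def rect(m,name):
    cnt=max(cv2.findContours(m.astype('uint8'),cv2.RETR_EXTERNAL,cv2.CHAIN_APPROX_NONE)[0],key=cv2.contourArea)
    msk=np.zeros(m.shape,'uint8');cv2.drawContours(msk,[cnt],-1,1,-1)
    P=W[msk>0];P=P[~np.isnan(P[:,0])];zt=np.median(P[:,2]);P=P[abs(P[:,2]-zt)<.008]
    r=cv2.minAreaRect((P[:,:2]*1000).astype('float32'));print(name,'z',zt.round(4),r,'mean',P.mean(0).round(4),len(P))
box=np.zeros(im.shape[:2],bool);box[150:260,400:500]=1
Z=W[:,:,2]
rect((hsv[:,:,0]>20)&(hsv[:,:,0]<35)&(hsv[:,:,1]>120)&box,'yellow')
rect((Z>.045)&(Z<.075)&box&(np.mgrid[:400,:640][1]<446)&(np.mgrid[:400,:640][0]<210),'yellow z')
rect((Z>.105)&(Z<.13)&(np.mgrid[:400,:640][1]<340)&(np.mgrid[:400,:640][1]>285)&(np.mgrid[:400,:640][0]>145)&(np.mgrid[:400,:640][0]<245),'guard')
rect((Z>.118)&(Z<.138)&(np.mgrid[:400,:640][1]<260)&(np.mgrid[:400,:640][1]>215)&(np.mgrid[:400,:640][0]>145)&(np.mgrid[:400,:640][0]<245),'hood')
for u in range(245,305,4): print(u,W[194,u].round(3))
```

```text
yellow z 0.06 ((573.9944458007812, -322.14337158203125), (38.97285079956055, 57.6532096862793), 27.39665412902832) mean [ 0.5738 -0.322   0.0601] 306
yellow z z 0.0599 ((576.1871948242188, -322.42449951171875), (42.62663269042969, 61.16868591308594), 27.352481842041016) mean [ 0.5757 -0.3215  0.06  ] 361
guard z 0.1168 ((534.37060546875, 5.838920593261719), (81.78238677978516, 210.0910186767578), 86.9118881225586) mean [0.5329 0.0051 0.1168] 2465
hood z 0.128 ((543.3499755859375, 201.35784912109375), (69.67903900146484, 209.6714630126953), 86.73979187011719) mean [0.5426 0.2013 0.1279] 1875
245 [0.529 0.173 0.125]
249 [0.539 0.183 0.032]
253 [0.539 0.172 0.031]
257 [0.539 0.161 0.027]
261 [0.538 0.146 0.044]
265 [0.538 0.135 0.046]
269 [0.538 0.124 0.044]
273 [0.538 0.113 0.043]
277 [0.539 0.101 0.044]
281 [0.538 0.09  0.046]
285 [0.536 0.076 0.072]
289 [0.54  0.069 0.033]
293 [0.541 0.058 0.027]
297 [0.532 0.039 0.116]
301 [0.532 0.028 0.12 ]
```

View pics/c1.png

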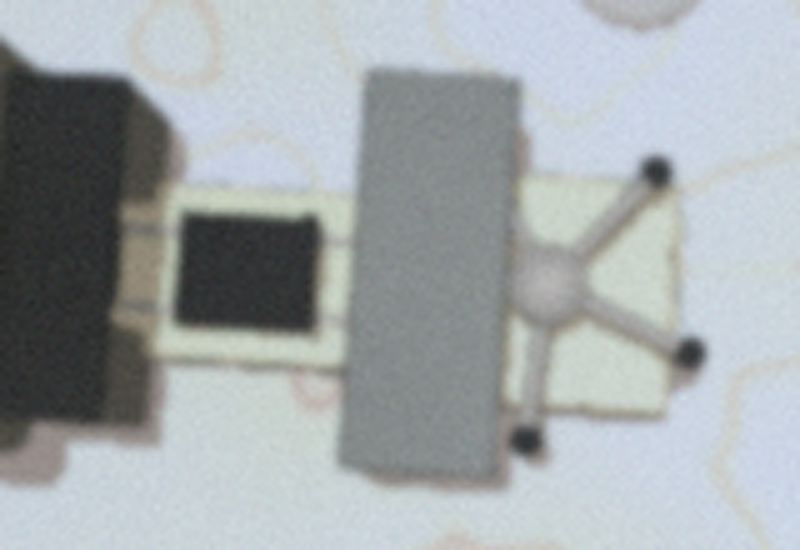

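The enlarged crop shows the hub at (552,283) and three black balls at (655,170), (690,352) and (525,440). That puts the red spoke under the guard, with the wheel at roughly 31°. The black tray spans about x 178–322 and y 213–330.

```bash
cat >> h.py <<'E'
def down(deg):
    c,s=np.cos(np.radians(deg)),np.sin(np.radians(deg)); return np.array([[-s,c,0],[c,s,0],[0,0,-1.]])
E
python3 - <<'E'
from h import *
p=lambda a,b,z: ray('top',225+(a+.5)/5-.5,140+(b+.5)/5-.5,z)
yaw=np.radians(-3.2); ex=np.array([np.cos(yaw),np.sin(yaw)]); ey=np.array([-ex[1],ex[0]])
hub=p(552,283,.101)[:2]; g=np.array([.5344,.0058])-.063*ey; print('hub img',hub,'from guard',g)
hb=np.array([.5433,.2014])
for a,b in((655,170),(690,352),(525,440)):
    for h in (hub,g):
        d=p(a,b,.085)[:2]-h; print(np.hypot(*d).round(4),np.degrees(np.arctan2(d@ey,d@ex)).round(1),end=' ')
print()
for h in (hub,g):print('pocket est at tray .0087',h+ey*.1687)
for a,b in((180,214),(318,217),(315,332),(177,325)): print(p(a,b,.05)[:2])
W=cloud('top',np.load('top0.npz')['d'])
# hood front edge / guard edge fits
Z=W[:,:,2]
for u0,u1,lo,hi,n in((285,340,.108,.126,'guard'),(215,262,.12,.136,'hood')):
    E=[[],[]]
    for v in range(168,228,2):
        us=[u for u in range(u0,u1) if lo<Z[v,u]<hi]
        if us: E[0].append(W[v,min(us),:2]);E[1].append(W[v,max(us),:2])
    for e in E:
        e=np.array(e);k=np.polyfit(e[:,0],e[:,1],1);print(n,'angle',np.degrees(np.arctan(k[0])).round(2),'y at x=.535:',np.polyval(k,.535).round(4))
R=down(27.35); G=np.array([.576,-.322,.035])
for a in(27.35,207.35,-152.65):
    print(a,robot.ik([.576,-.322,.016],down(a)))
for a in(-3.2,176.8): print(a,robot.ik([.54,.11,.06],down(a)))
E
```

```text
hub img [ 0.52893106 -0.05982196] from guard [ 0.53088325 -0.05710177]
0.0837 -37.7 0.084 -40.0 0.0816 -111.7 0.0849 -112.1 0.0834 174.2 0.0849 176.2 
pocket est at tray .0087 [0.53834815 0.108615  ]
pocket est at tray .0087 [0.54030033 0.11133519]
[0.56985124 0.1472743 ]
[0.56909486 0.06997355]
[0.50486101 0.07016703]
[0.50769977 0.14709953]
guard angle -3.11 y at x=.535: 0.0441
guard angle -3.01 y at x=.535: -0.0337
hood angle -3.04 y at x=.535: 0.2335
hood angle -7.71 y at x=.535: 0.1699
27.35 [ -12.30936244   30.05244446  -14.54168533    0.          -45.40587021
 -140.34063756]
207.35 [-12.30936244  30.05244446 -14.54168533   0.         -45.40587021
  39.65936244]
-152.65 [-12.30936244  30.05244446 -14.54168533   0.         -45.40587021
  39.65936244]
-3.2 [ 31.88116608  18.60652182 -26.93788088   0.         -44.4555973
 144.91883392]
176.8 [ 31.88116608  18.60652182 -26.93788088   0.         -44.4555973
 -35.08116608]
```

Run:
```python
from h import *
R=down(207.35)
robot.goto([.576,-.3215,.12],R)
robot.servo_line([.576,-.3215,.016],speed=.12)
robot.move_gripper(0.0); print(robot.read_grip_width()*88,robot.read_t())
robot.servo_line([.576,-.3215,.2],speed=.2)
print(robot.read_grip_width()*88,robot.read_force())
R=down(176.9)
ey=np.array([np.sin(np.radians(3.1)),np.cos(np.radians(3.1))]); P=np.array([.538,.1093])-.001*ey
robot.goto([*P,.2],R)
robot.servo_line([*P,.093],speed=.12)
print(robot.read_position(),P,robot.read_t())
a,_=grab('scene','s1'); b,_=grab('top','t1')
A=cv2.resize(a[180:290,280:400],None,fx=4,fy=4,interpolation=cv2.INTER_CUBIC);B=cv2.resize(b[140:250,225:305],None,fx=4,fy=4,interpolation=cv2.INTER_CUBIC)
cv2.imwrite('pics/c2.png',np.clip(np.hstack([A,B])[:,:,::-1]*1.5,0,255))
```

```text
44.29988725479798 3.6417
44.0808679460676 [-0.9951293   0.08472515 -2.6082471 ]
[0.53852248 0.10845896 0.09367695] [0.53794592 0.10830146] 7.3417[ WARN:0@9.186] global loadsave.cpp:1063 imwrite_ Unsupported depth image for selected encoder is fallbacked to CV_8U.
```

View pics/c2.png

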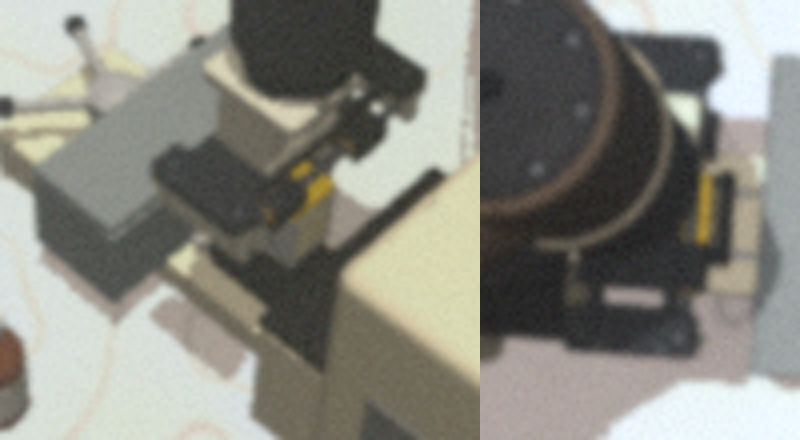

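The right half (top view) shows the lid's rear strip between rows 172 and 243, with its rear edge at column 712. The black back wall spans columns 714–735 and rows ~172–262. I'll convert these to metres.

Run:
```python
from h import *
q=lambda a,b,z: ray('top',225+(a-480+.5)/4-.5,140+(b+.5)/4-.5,z)[:2].round(4)
print('lid rear corners',q(714,172,.137),q(710,243,.137))
print('wall outer corners',q(735,172,.075),q(730,262,.075))
W=cloud('top',np.load('t1.npz')['d'])
for v in (186,190,194,198,202): print(v,[W[v,u].round(3).tolist() for u in range(278,291,2)])
```

```text
lid rear corners [0.5585 0.0734] [0.5131 0.0749]
wall outer corners [0.5669 0.0668] [0.5055 0.0688]
186 [[0.53, 0.064, 0.297], [0.549, 0.081, 0.14], [0.55, 0.076, 0.134], [0.556, 0.077, 0.09], [0.558, 0.073, 0.073], [0.561, 0.071, 0.044], [0.563, 0.067, 0.032]]
190 [[0.535, 0.081, 0.177], [0.539, 0.081, 0.138], [0.541, 0.077, 0.124], [0.545, 0.077, 0.086], [0.547, 0.073, 0.075], [0.552, 0.072, 0.03], [0.552, 0.066, 0.031]]
194 [[0.525, 0.08, 0.177], [0.529, 0.08, 0.139], [0.531, 0.077, 0.122], [0.536, 0.078, 0.074], [0.535, 0.072, 0.077], [0.54, 0.072, 0.032], [0.541, 0.067, 0.026]]
198 [[0.515, 0.08, 0.176], [0.519, 0.08, 0.138], [0.521, 0.078, 0.115], [0.525, 0.078, 0.075], [0.525, 0.073, 0.069], [0.529, 0.072, 0.032], [0.529, 0.066, 0.03]]
202 [[0.505, 0.079, 0.183], [0.505, 0.074, 0.183], [0.516, 0.087, 0.046], [0.514, 0.077, 0.075], [0.515, 0.073, 0.064], [0.517, 0.071, 0.036], [0.517, 0.065, 0.035]]
```

Run:
```python
from h import *
ey=np.array([np.sin(np.radians(3.1)),np.cos(np.radians(3.1))]); P=np.array([.538,.1093])+.0015*ey
robot.servo_line([*P,.085],speed=.05)
f0=robot.read_force()
for z in (.07,.066,.0635,.062,.061):
    robot.servo_line([*P,z],speed=.04); f=robot.read_force()-f0; print(z,robot.read_position().round(4),f.round(2))
    if f[2]>4: break
robot.move_gripper(0.8); print(robot.read_t(),robot.read_force()-f0)
robot.servo_line([*P,.19],speed=.2)
# wheel staging: above open side
robot.goto([.48,-.12,.19],down(176.9)); robot.move_gripper(0)
b,_=grab('top','t2'); print(robot.read_t())
cv2.imwrite('pics/c3.png',np.clip(cv2.resize(b[140:250,225:385],None,fx=5,fy=5,interpolation=cv2.INTER_CUBIC)[:,:,::-1]*1.5,0,255).astype('uint8'))
```

```text
0.07 [0.538  0.1107 0.0697] [-0.12 -1.28  0.15]
0.066 [0.5379 0.1107 0.0658] [-0.26 -1.91  0.24]
0.0635 [0.5379 0.1107 0.0634] [-0.06 -0.79  0.38]
0.062 [0.538  0.1108 0.0619] [-0.51 -1.64 -0.53]
0.061 [0.5381 0.1108 0.061 ] [ 0.42 -1.17  1.7 ]
9.9667 [ 0.33813589 -1.18683077  1.46543022]
12.9583
```

View pics/c3.png

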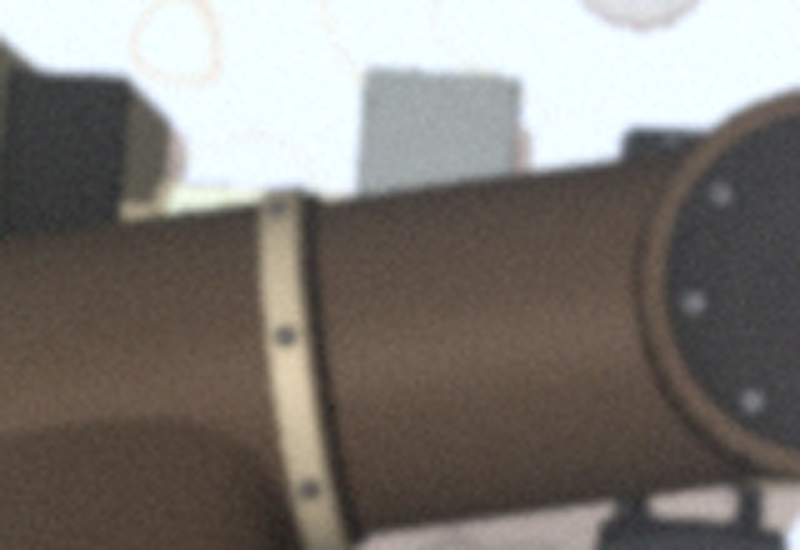

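The arm hides the tray in the top view, so I'll look from the scene camera instead. I'll also check which tool orientations can be reached along the push arc.

```bash
cat >> h.py <<'E'
HUB=np.array([.5295,-.0585]); YAW=-3.1; TILT=8.; RC=.056
def pose(phi,gap=0.,z=.071,flip=0):
    """TCP pose for pushing a spoke at hub angle phi (deg); jaws (tool y) near tangential, outer edge leading"""
    a=np.radians(phi+YAW); e=np.array([np.cos(a),np.sin(a)]); t=np.array([-e[1],e[0]])
    p=HUB+RC*e-(.026+gap)*t
    return np.array([*p,z]),down(phi+YAW+90-TILT+flip)
E
python3 - <<'E'
from h import *
a,_=grab('scene','s2')
cv2.imwrite('pics/c4.png',np.clip(cv2.resize(a[170:290,260:400],None,fx=5,fy=5,interpolation=cv2.INTER_CUBIC)[:,:,::-1]*1.5,0,255).astype('uint8'))
W=cloud('scene',np.load('s2.npz')['d']); v,u=np.mgrid[:400,:640]
hsv=cv2.cvtColor(a,cv2.COLOR_RGB2HSV)
m=(hsv[:,:,0]>18)&(hsv[:,:,0]<35)&(hsv[:,:,1]>120)&(abs(W[:,:,0]-.538)<.05)&(abs(W[:,:,1]-.11)<.06)
P=W[m];print(len(P),np.median(P,0),P.min(0),P.max(0))
for fl in (0,180):
  for phi in range(-140,20,30):
    q=robot.ik(*pose(phi,flip=fl)); print(fl,phi,None if q is None else np.round(q,0).tolist())
for i in range(5): print(robot.read_force().round(2),end=' '); robot.dwell(.05)
E
```

```text
274 [0.53948952 0.10951536 0.10567316] [0.51439557 0.07787619 0.09873205] [0.56155379 0.13884825 0.1110202 ]
0 -140 [15.0, 11.0, -36.0, 0.0, -43.0, 104.0]
0 -110 [11.0, 13.0, -33.0, 0.0, -44.0, 138.0]
0 -80 [9.0, 16.0, -30.0, 0.0, -45.0, 170.0]
0 -50 [8.0, 18.0, -26.0, 0.0, -46.0, -159.0]
0 -20 [9.0, 20.0, -23.0, 0.0, -47.0, -130.0]
0 10 [11.0, 21.0, -21.0, 0.0, -48.0, -102.0]
180 -140 [15.0, 11.0, -36.0, 0.0, -43.0, -76.0]
180 -110 [11.0, 13.0, -33.0, 0.0, -44.0, -42.0]
180 -80 [9.0, 16.0, -30.0, 0.0, -45.0, -10.0]
180 -50 [8.0, 18.0, -26.0, 0.0, -46.0, 21.0]
180 -20 [9.0, 20.0, -23.0, 0.0, -47.0, 50.0]
180 10 [11.0, 21.0, -21.0, 0.0, -48.0, 78.0]
[-0.29 -0.08  0.46] [-0.81 -0.28 -0.04] [ 0.37  0.53 -0.16] [0.64 0.27 0.09] [-0.54  0.16 -0.37]
```

View pics/c4.png

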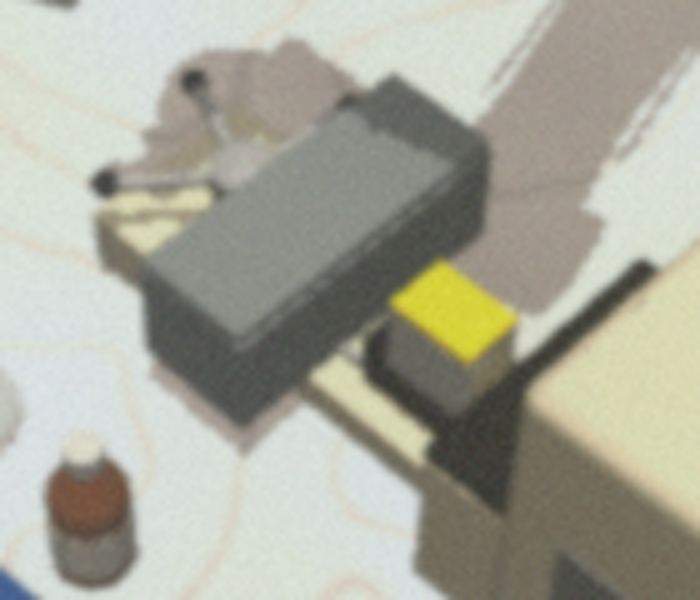

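The cell stands upright in the pocket, with its lid top at z≈0.105 and centred near (0.539, 0.1095). Now the first wheel push, from a spoke angle of −112° to +10°.

```bash
sed -i 's/TILT=8.; RC=.056/TILT=-8.; RC=.0585/' h.py
cat >> h.py <<'E'
def force(f0=0,n=4):
    L=[]
    for i in range(n):
        L.append(robot.read_force()); 
        if i<n-1: robot.dwell(.01)
    return np.mean(L,0)-f0
def tau(F,phi):
    a=np.radians(phi+YAW); return .065*(F[1]*np.cos(a)-F[0]*np.sin(a))
def insert(phi,gap):
    p,R=pose(phi,gap,.17,180); robot.goto(p,R)
    f0=force(0,8)
    for z in (.1,.071):
        p[2]=z; robot.servo_line(p,speed=.12); f=force(f0,2)
        if abs(f).max()>5: print('bump',z,f); break
    return f0
def push(phi,f0,speed=.08,n=2):
    p,R=pose(phi,0,.071,180); robot.servo_line(p,R,speed=speed); F=force(f0,n)
    print(phi,'F',F.round(1),'tau %.3f'%tau(F,phi),'t %.2f'%robot.read_t()); return tau(F,phi),F
E
python3 - <<'E'
from h import *
s=-112
f0=insert(s,.009)
print('f0',f0.round(2),robot.read_t())
f0=force(0,6)
for phi in [s]+list(range(-105,11,10))+[10]:
    t,F=push(phi,f0)
    if np.linalg.norm(F)>15: print('STOP');break
E
```

```text
f0 [ 0.26 -0.08  0.58] 14.8417
-112 F [-0.1  0.1 -0.2] tau -0.006 t 15.16
-105 F [-1.7  0.3  0.9] tau -0.114 t 15.44
-95 F [-4.3 -0.5  2. ] tau -0.275 t 15.78
-85 F [-3.5 -2.5  2. ] tau -0.234 t 16.11
-75 F [-3.  -3.7  0.2] tau -0.241 t 16.44
-65 F [-2.6 -3.9 -1.1] tau -0.252 t 16.77
-55 F [-2.4 -4.2 -1.7] tau -0.277 t 17.11
-45 F [-1.9 -2.3 -2.1] tau -0.188 t 17.44
-35 F [-1.7 -2.2 -2.4] tau -0.181 t 17.77
-25 F [-1.5 -2.  -2. ] tau -0.162 t 18.11
-15 F [-1.6 -1.9 -2.1] tau -0.149 t 18.44
-5 F [-0.7 -2.7 -2.1] tau -0.183 t 18.77
5 F [ 0.7 -2.5 -2.3] tau -0.162 t 19.11
10 F [ 0.6 -2.9 -2.6] tau -0.189 t 19.37
```

Run:
```python
from h import *
p,R=pose(10,.006,.071,180); robot.servo_line(p,R,speed=.1); print(force().round(2))
p[2]=.17; robot.servo_line(p,speed=.2)
robot.goto([.42,-.2,.22],R); print(force(0,8).round(2),robot.read_t())
a,_=grab('scene','s3'); b,_=grab('top','t3')
A=cv2.resize(a[175:235,270:350],None,fx=5,fy=5,interpolation=cv2.INTER_CUBIC);B=cv2.resize(b[155:235,305:385],None,fx=5,fy=5,interpolation=cv2.INTER_CUBIC)
A=np.vstack([A,np.zeros((100,400,3),'uint8')])
cv2.imwrite('pics/c5.png',np.clip(np.hstack([A,B])[:,:,::-1]*1.5,0,255).astype('uint8'))
W=cloud('scene',np.load('s3.npz')['d']); hsv=cv2.cvtColor(a,cv2.COLOR_RGB2HSV)
m=(hsv[:,:,0]>18)&(hsv[:,:,0]<35)&(hsv[:,:,1]>120)&(abs(W[:,:,0]-.538)<.05)&(abs(W[:,:,1]-.13)<.08)&(W[:,:,2]<.12)
P=W[m];print(len(P),np.median(P,0),P.min(0),P.max(0))
```

```text
[-0.07  0.4  -0.47]
[ 0.08 -0.11  0.06] 21.2
204 [0.5409921  0.13571787 0.10600731] [0.51715881 0.11200756 0.09744907] [0.56406629 0.15818255 0.11330674]
```

View pics/c5.png

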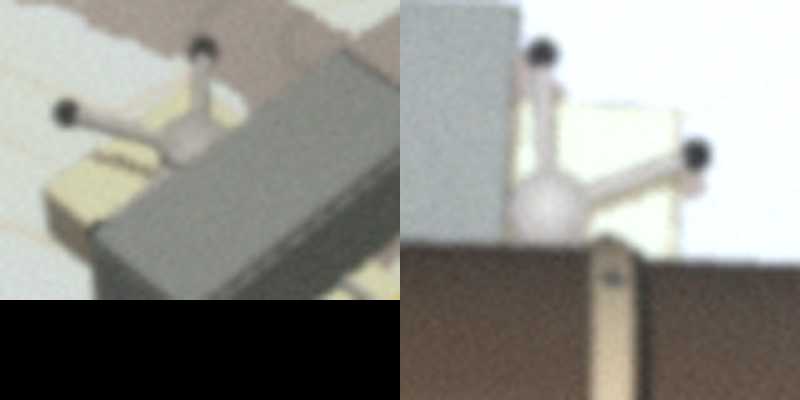

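In the top crop the hub is at (548,207) and the balls are at (541,53) and (695,155). The spokes are therefore at about +5° and −67° in the hub frame, so the wheel is at ≈149° and the tray at ≈41.6 mm. The scene crop confirms the next spoke near −140°. The finger turns out about 5.5 mm thinner than I assumed, so I'll correct that and start the second push.

```bash
sed -i 's/(.026+gap)/(.0205+gap)/' h.py
python3 - <<'E'
from h import *
s=-139
robot.goto(*pose(s,.009,.17,180))
f0=insert(s,.009); f0=force(0,8); print(f0.round(2),robot.read_t())
B=[];hi=0
for phi in np.arange(-139,-59,3.):
    t,F=push(phi,f0,.06,4)
    if phi>=-133: B.append(-t)
    if np.linalg.norm(F)>15: print('STOP');break
    if len(B)>=4:
        base=np.median(B[:4]); hi=hi+1 if B[-1]>base+.14 else 0
        if hi>=2: print('rise',base,B[-1]);break
E
```

```text
[0.13 0.09 0.59] 25.2583
-139.0 F [-0.6  0.3 -0.6] tau -0.041 t 25.58
-136.0 F [-1.6  2.8  1.5] tau -0.208 t 25.86
-133.0 F [-2.3  4.   2.2] tau -0.290 t 26.13
-130.0 F [-2.2  3.9  2.7] tau -0.276 t 26.41
-127.0 F [-2.   3.4  2.4] tau -0.242 t 26.68
-124.0 F [-2.7  3.6  2.4] tau -0.281 t 26.96
-121.0 F [-3.1  3.7  2.1] tau -0.299 t 27.23
-118.0 F [-3.4  2.8  2.4] tau -0.283 t 27.51
-115.0 F [-3.3  2.4  2.5] tau -0.264 t 27.78
-112.0 F [-4.1  2.   2.5] tau -0.294 t 28.06
-109.0 F [-4.7  1.9  2.7] tau -0.331 t 28.33
-106.0 F [-4.9  1.2  3. ] tau -0.326 t 28.61
-103.0 F [-5.5  0.9  2.8] tau -0.361 t 28.88
-100.0 F [-5.4  0.5  3.2] tau -0.348 t 29.16
-97.0 F [-6.3  0.1  4.2] tau -0.407 t 29.43
-94.0 F [-7.1  0.6  4.6] tau -0.463 t 29.71
-91.0 F [-7.9  0.4  5. ] tau -0.515 t 29.98
rise 0.2783450344482734 0.5153673505721899
```

The torque stayed flat at about 0.28 N m (halted) and then rose. It is now up 0.24 N m, and the last steps match the seal's expected stiffness, so this is the target. I'll back off, lift clear and check.

Run:
```python
from h import *
p,R=pose(-91,.008,.071,180); robot.servo_line(p,R,speed=.08); print(force().round(2))
p[2]=.2; robot.servo_line(p,speed=.2)
robot.goto([.35,-.4,.25],R); print(robot.read_t())
a,_=grab('scene','s4'); b,_=grab('top','t4')
A=cv2.resize(a[150:290,210:400],None,fx=2.86,fy=2.86,interpolation=cv2.INTER_CUBIC)[:400,:];B=cv2.resize(b[155:235,305:355],None,fx=5,fy=5,interpolation=cv2.INTER_CUBIC)
B=cv2.resize(b[150:250,225:475],(800,320)[:2],interpolation=cv2.INTER_CUBIC)
A=cv2.resize(a[150:240,200:425],(800,320),interpolation=cv2.INTER_CUBIC)[:270]
cv2.imwrite('pics/c6.png',np.clip(np.vstack([A,B])[:,:,::-1]*1.5,0,255).astype('uint8'))
```

```text
[ 0.4  -0.22  0.75]
32.2833
```

View pics/c6.png

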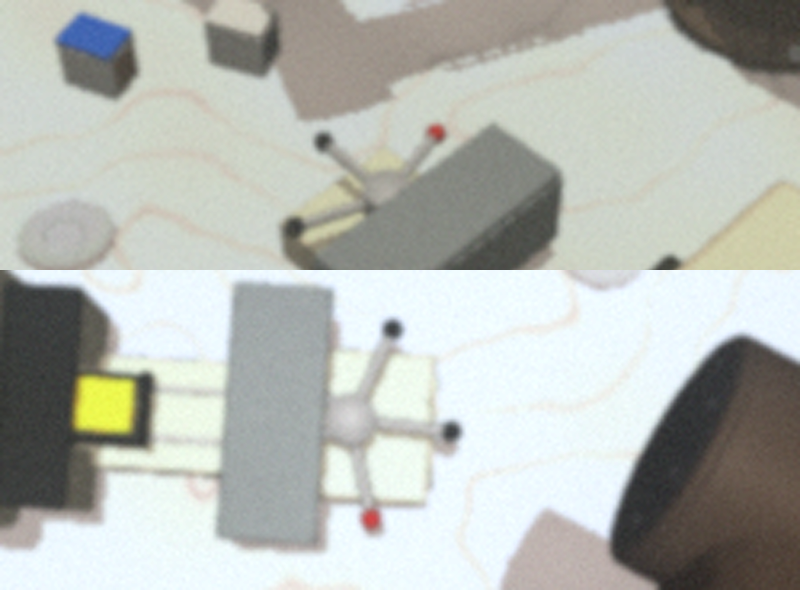

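The final picture shows the yellow cell upright in the tray under the hood edge, against the back wall. The red ball is at (372,520) and a black ball at (452,431), so the wheel is at ≈195° (tray ≈54 mm) and stayed put after release. The blue and white cells are still standing on the table. Handing in.

```bash
python3 -c "
from rig import robot
robot.job_done(); print(robot.read_t())"
```

```text
the job is handed in; nothing more can be done
the job is handed in; nothing more can be done
```

The yellow-lidded cell is upright in the tray pocket and released. I wound the tray in with two spoke pushes and handed the job in at about 32 s. No verdict was reported.

- **Seal pressure:** halted torque was about 0.28 N m while the wheel ran free and 0.515 N m at the stop. Allowing for sag, that is roughly 0.65 N m, or about 15 N on the seal. The last steps rose at the rate expected from the seal.
- **Final picture:** the wheel is at about 195° and the tray at about 54 mm. The wheel stayed put when I backed off, the cell is against the back wall, and the arm is clear. The blue and white cells are still standing. I did not check the dishes, bottle and meter again, but I kept the arm away from them.
- **What disagreed:**
    - **Finger thickness:** the fingers were about 5.5 mm thinner than I assumed, so the first push stopped about 5° short. I corrected for this before the second push.
    - **First-push torque:** free readings on the first push scattered between 0.15 and 0.28 N m.
    - **First touch:** the torque rose gently at first, possibly the cell settling back against the wall. First touch is therefore uncertain by about 2 mm, and the worst case is about 23 N, still in the good range.

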